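# Take the steel jug off the hotplate

### The arm

A 6-joint arm with a two-finger parallel gripper is mounted at the origin on the work surface. World frame = base frame: x ahead of the robot, y to its left, z up, the work surface at z = 0. Lengths are in m, angles in rad, forces in N, time in s.
With the tool pointing down it reaches from about 0.325 to 0.85 m from the base axis. Payload 4.4 kg.
Tool frame: the origin (TCP) lies at the very end of the fingers, on their centre line; the grasp point (between the pads) lies 19 mm behind it (bot.hold_point_z is the distance from the TCP to the grasp point, in m); z points along the fingers, y is the line along which they close (so a half turn about z gives the same grasp; the last joint's range is limited). The gripper opens to 94 mm and grips with 3 to 60 N. Pads are 16 mm wide; open, the fingers measure 119 mm over their backs; the gripper's body (75 mm by 177 mm) begins 78 mm behind the grasp point.
Start: joints at [-1.454, 0.207, 1.542, -0, 1.393, -0.15], TCP at [0.152, -0.555, 0.205] pointing down, gripper open.
Joint ranges: [-2.73, 2.73], [-0.86, 2.22], [0.23, 2.46], [-1.11, 4.25], [0.08, 2.63], [-2.82, 2.82]. Speed limits (rad/s): [2.79, 2.79, 3.14, 3.14, 3.14, 3.14].

### API

Orientations are given as a unit quaternion [w, x, y, z].
In Python, from bench import bot, eyes, job, recognise, spot_point gives the robot as it stands.
- The arm moves only by the shell command python3 -m inch 'ROWS' [FORCE]. ROWS is JSON, a list of rows, each a list of 7 numbers: the closure, from 0 (fully open) to 1 (shut), then the shift along the tool's x, y, z in cm, then the turn, a rotation vector about the tool's x, y, z in rad. A call has 1 to 12 rows; each row is the pose to reach, as a shift and turn from the pose commanded when the call began, along the tool's axes at that moment; what a row does not reach only later rows make up. A row lasts 1/12 s, in which the tool goes at most 41.7 mm and 7.16 degrees, less where a joint would pass 70% of its speed; a pose out of reach is approached as far as the arm can. A call with a gripper value outside its range is refused whole. The fingers move at their own pace and stop on an object; FORCE is the grip in N (left out, the last holds). Time passes only in rows, so rows that repeat a pose let the fingers close. It gives the time, the measured TCP pose, the force, the opening and the grip force at its end, in the units of the state.
- bot.sense(): the state, without advancing time (a new reading comes with each control period).
- eyes.grab_frame(name): name is "scene" or "side" or "wrist"; returns a dict with "image" (480x640x3 uint8, red, green, blue), "fx", "fy", "cx", "cy" (pixels), "k1" (the pictures are not rectified: a ray, as slopes to the right and down, at radius r is drawn at 1 + k1 r^2 times it, then the intrinsics apply), "origin" and "attitude" of the camera in the world. Camera axes: x right, y down, z forward; pixel columns grow to the right and rows downward; lengths in m; the calibration is good to about 2 mm. A picture is of the moment at which its call begins. There is no depth.
- job.job_done(): hands the job in; it is judged then, once.
Trained networks look in a picture, given as the dict that the camera call returned (one of the last four; its "shot" number tells which), for a name from the list of things; names that differ only in an ending like _2 or _b are one class to them, and where a whole thing is asked for, a point or a joint stands for the part that bears it (a point fixed in the world has none). Each returns a list of dicts, best first, with "p" (0 to 1); they miss things now and then, are a little off and sometimes report something else, mostly with a low value. They report only what shows in the picture. A call takes as long as a camera call.
- recognise(picture, thing): "position" ([x, y, z] in m, in world coordinates, good to about 4 mm: the middle of the surface that is visible of it).
- spot_point(picture, thing): "position" ([x, y, z] in m, in world coordinates, good to about 4 mm: a listed point, or the origin of a listed thing).
The state is a dict: "t": time; "qpos": joint angles; "dq": joint speeds; "tau": joint torques, N m; "tcp_pos": TCP position; "ee_rot": TCP orientation; "ft_force": force on the tool from outside, world axes, zero at the start; "torque": the same for the moment, N m; "opening": finger opening in m; "gripper_force": force on a finger pad.
Only numpy, scipy, OpenCV 4.12 (cv2) and the standard library are available. Lean on these libraries where they do the work, as an engineer would, in place of code of your own. Each camera call takes 0.05 s, during which the arm holds its last target. There are 200 camera calls.

### The job

Pick up the steel jug that stands on the hotplate, bring it out from under the clear fume-extractor hood without bumping the hood, and set it down gently on the round cork mat on the other side of the bench, with its whole base on the mat. Keep the jug upright all the way and do not shift the other things on the bench.

Things in the scene. Friction and masses are not known exactly. Their poses are not given: they have to be found in the camera images.
- jug: open steel jug, about 0.35 kg, on the hotplate: round, outer radius 46 mm (base) to 48 mm (rim), 125 mm high. Origin: centre of its underside; z up. A lip on its +x side, a D-shaped handle on its -x side, 20 mm across (y): a flat-sided upright bar, 12 mm thick (x), centred on x = -95 mm, z = 25 to 110 mm, 42 mm clear of the wall. It starts within 0.65 rad of pointing to world -x
- jug_grip (a point): middle of the upright bar of the jug's handle, 95 mm out from the jug's axis and 70 mm above its underside; axes as the jug's
- hotplate: cream laboratory hotplate, fixed, 200 mm wide (y), 290 mm deep (x), with a 190 mm square aluminium plate, centre at x = +45 mm, top 95 mm above the bench, and a lower sloping control panel (under 90 mm high) at its -x end, turned to the robot. Origin: centre of its underside. It stands on the left or right half of the bench
- hood_mouth (a point): centre of the lower edge of the extractor's clear plastic hood: a fixed dome of radius 88 mm, roughly centred over the hot plate, its edge 305 mm above the bench (85 mm above the jug's rim). It closes off the space straight above the jug and its handle, so a tool on the handle must lean outwards from the jug, about 25 to 45 degrees from vertical
- extractor: fume-extraction arm, fixed: 100 mm square foot, 38 mm thick aluminium column standing behind the hotplate's far left corner (seen from the robot), and an overhead duct (top at 460 mm) that carries the hood. Origin: on the bench under the hood's axis; the column is at x = +155, y = +120 mm
- cork_mat: round cork mat, 160 mm across, 12 mm thick, fixed flat to the bench, in the half of the bench without the hotplate. Origin: centre of its underside
- small_jug: smaller steel jug of the same form (radius 38, height 95 mm) standing on the bench at the right; leave alone. Origin: centre of its underside
- beaker: glass beaker without handle, 68 mm across, 95 mm high, standing behind the cork mat (farther from the robot); leave alone. Origin: centre of its underside
- wash_bottle: white wash bottle with a bent spout, 70 mm across, 190 mm high, at the left; leave alone. Origin: centre of its underside
- scissors: scissors with yellow grips, 180 mm long, 12 mm high, lying along x near the robot; leave alone. Origin: underside of their pivot
- tweezers: steel tweezers, 125 mm long, 8 mm high, lying along x in the middle of the bench; leave alone. Origin: middle of the underside
- keypad: cream keypad, 130 x 100 x 39 mm, at the right near the robot; leave alone. Origin: centre of its underside
- chip_tray: black open tray of chips, 75 mm square, 14 mm high, at the left near the robot; leave alone. Origin: centre of its underside

How it is judged:
On the way:
1. the jug is lifted off the hotplate by the gripper (z of jug in the frame of hotplate above 0.102 m and contact force between the fingers and jug above 1 N), for 0.2 s.
At the end, for the whole second after the job is handed in: the jug stands upright (within 3.4 degrees) and at rest on the cork mat, its axis within 34 mm of the mat's centre so that its whole base is on the mat (horizontal distance between jug and cork_mat below 0.034 m and z of jug in the frame of cork_mat between 0.008 and 0.016 m and angle between jug's own z axis and vertical below 0.06 rad and linear speed of jug below 0.02 m/s); the robot touches nothing.
It fails at once if the jug tips more than 25 degrees (angle between jug's own z axis and vertical above 0.436 rad).
It fails at once if the extractor or its hood is bumped (more than 3 N) (contact force between extractor and anything else above 3 N).
It fails at once if the jug is dropped or banged down (within 20 mm of standing on the mat it still moves faster than 0.3 m/s, or it strikes the mat with more than 45 N) ((z of jug in the frame of cork_mat below 0.032 m and linear speed of jug above 0.3 m/s) or contact force between jug and cork_mat above 45 N).
It fails at once if another thing on the bench is shifted by more than 20 mm (distance of any of small_jug, beaker, wash_bottle, scissors, tweezers, keypad, chip_tray from where it was at the start of the episode above 0.02 m).
It also fails if it takes over 48 s, if anything falls off the work surface, if the arm or the gripper's body presses on something with over 40 N, if the wrist force passes 120 N, or if a joint passes its speed limit or range.

## Working session

There is one attempt and no reset: what is moved stays moved. The work goes in short steps, Python scripts to look and compute and a shell command to move; the robot and the scene stay as the last step left them, time stands still between calls to the robot, and variables do not carry over. Pictures are saved under pics/ and viewed, at most 10 in all, crops included, and the job is handed in when it is done.

```bash
ls; mkdir -p pics; python3 - <<'E'
from bench import bot,eyes,job,recognise,spot_point
import cv2,numpy as np
np.set_printoptions(precision=4,suppress=True)
s=bot.sense();print(s['t'],s['tcp_pos'],s['ee_rot'],s['opening'],bot.hold_point_z)
for c in ['scene','side']:
    p=eyes.grab_frame(c);cv2.imwrite(f'pics/{c}0.png',p['image'][:,:,::-1]);print(c,p['origin'],p['attitude'])
    for n in ['jug','jug_grip','hotplate','hood_mouth','extractor','cork_mat','small_jug','beaker','wash_bottle','tweezers']:
        print(n,[(np.array(d['position']),round(d['p'],2)) for d in spot_point(p,n)[:2]])
E
```

```text
pics
0.0 [ 0.1515 -0.5539  0.2043] [-0.0011  0.9911  0.133   0.    ] 0.09403026306097222 0.0188
scene [ 0.7176 -0.9385  1.4037] [-0.3275  0.9381  0.1085 -0.0312]
jug [(array([0.5705, 0.2102, 0.0952]), 0.88)]
jug_grip [(array([0.4897, 0.2545, 0.1675]), 0.7)]
hotplate [(array([0.5386, 0.2046, 0.0017]), 0.68)]
hood_mouth []
extractor []
cork_mat [(array([ 0.575 , -0.1557, -0.0022]), 0.95)]
small_jug [(array([ 0.5172, -0.4587,  0.0003]), 0.66)]
beaker [(array([ 0.7114, -0.1581, -0.001 ]), 0.86)]
wash_bottle [(array([0.6324, 0.4687, 0.0021]), 0.69)]
tweezers [(array([ 0.6391,  0.003 , -0.0004]), 0.74)]
side [0.1441 0.9674 1.3174] [ 0.0626 -0.1754  0.9161 -0.355 ]
jug [(array([0.572 , 0.2096, 0.0962]), 0.8)]
jug_grip [(array([ 0.7134, -0.1573, -0.0009]), 0.7), (array([0.4938, 0.2631, 0.1655]), 0.59)]
hotplate [(array([ 0.5395,  0.2076, -0.0021]), 0.62)]
hood_mouth [(array([ 0.7149, -0.1579, -0.0008]), 0.38)]
extractor []
cork_mat [(array([ 0.5752, -0.1611, -0.0001]), 0.84)]
small_jug [(array([ 0.5197, -0.4556, -0.0026]), 0.72)]
beaker [(array([ 0.7139, -0.1599, -0.0001]), 0.78)]
wash_bottle [(array([0.6356, 0.4678, 0.0011]), 0.61), (array([ 0.5378,  0.2056, -0.0008]), 0.51)]
tweezers []
```

View pics/scene0.png

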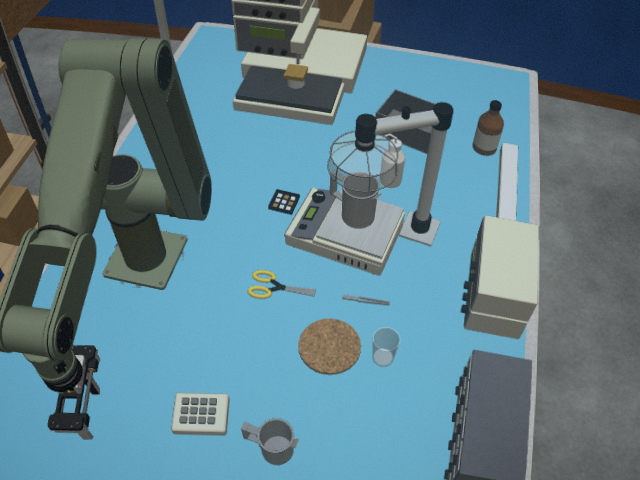

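View pics/side0.png

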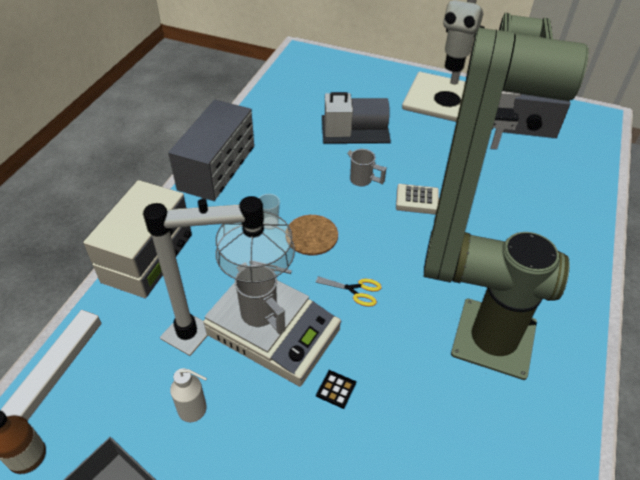

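The scene view shows the jug on the hotplate at about (358,205) under the wire-framed hood (rim about (362,160)). The mat is at (330,346) with the beaker behind it at (385,345). The side view shows the handle at (277,318), pointing toward -x/+y. The network positions agree with both pictures, apart from the false hits on the beaker.

```bash
cat > h.py <<'E'
from bench import bot,eyes,job,recognise,spot_point
import numpy as np
from scipy.spatial.transform import Rotation as R
np.set_printoptions(precision=3,suppress=True)
def tool(az,lean):
    "tool attitude for handle azimuth az (deg), lean (deg); tool x outward"
    a,l=np.radians([az,lean]);o=np.array([np.cos(a),np.sin(a),0]);u=np.array([0,0,1.])
    z=-o*np.sin(l)-u*np.cos(l);x=o*np.cos(l)-u*np.sin(l)
    return R.from_matrix(np.c_[x,np.cross(z,x),z])
def pose():
    s=bot.sense();q=s['ee_rot'];return np.array(s['tcp_pos']),R.from_quat([q[1],q[2],q[3],q[0]]),s
def rel(hold,rot,back=0):
    "shift (cm) and turn to bring the grasp point to hold, backed off by back m"
    p,r,s=pose();tcp=np.array(hold)+rot.apply([0,0,bot.hold_point_z-back])
    print('tcp',tcp,'cm',r.inv().apply(tcp-p)*100,'turn',(r.inv()*rot).as_rotvec(),'q',np.array(s['qpos']))
def ray(pic,u,v,z):
    "world point at height z seen at pixel u,v"
    d=np.array([(u-pic['cx'])/pic['fx'],(v-pic['cy'])/pic['fy']]);n=d.copy()
    for _ in range(20): n=d/(1+pic['k1']*(n@n))
    q=pic['attitude'];w=R.from_quat([q[1],q[2],q[3],q[0]]).apply([*n,1]);o=np.array(pic['origin'])
    return o+w*(z-o[2])/w[2]
E
python3 - <<'E'
from h import *
a=eyes.grab_frame('scene');b=eyes.grab_frame('side')
print('hood top',ray(a,366,118,.46),ray(b,251,202,.46))
print('rim L,R',ray(a,329,160,.305),ray(a,397,160,.305),ray(b,217,255,.305),ray(b,294,255,.305))
print('plate centre-ish',ray(a,361,228,.095))
rel([.47,-.1,.33],tool(100,10)); 
E
```

```text
hood top [0.573 0.196 0.46 ] [0.577 0.192 0.46 ]
rim L,R [0.488 0.196 0.305] [0.656 0.238 0.305] [0.653 0.235 0.305] [0.492 0.171 0.305]
plate centre-ish [0.588 0.17  0.095]
tcp [ 0.471 -0.103  0.311] cm [ 42.671 -35.137 -10.603] turn [-0.129 -0.142 -1.474] q [-1.454  0.207  1.542 -0.     1.394 -0.15 ]
```

```bash
python3 -m inch '[[0,0,0,-3,0,0,0],[0,2.5,-2,-5,0,0,-0.08],[0,6,-5,-7,0,0,-0.2],[0,9,-8,-9,-0.01,-0.02,-0.32],[0,12.5,-10.5,-10,-0.02,-0.03,-0.44],[0,15.5,-13,-10.6,-0.03,-0.04,-0.56],[0,18.5,-15.5,-10.6,-0.04,-0.06,-0.68],[0,21.5,-18,-10.6,-0.05,-0.07,-0.8],[0,24.5,-20.5,-10.6,-0.06,-0.08,-0.92],[0,27.5,-23,-10.6,-0.07,-0.1,-1.04],[0,30.5,-25.5,-10.6,-0.08,-0.12,-1.16],[0,33.5,-28,-10.6,-0.1,-0.13,-1.25]]'
python3 - <<'E'
from h import *
rel([.36,.22,.33],tool(140,25))
E
```

```text
t: 2.2
tcp_pos: [0.402, -0.1942, 0.3118]
ee_rot: [0.055, 0.721, 0.689, -0.054]
ft_force: [1.0, -0.5, 0.4]
opening: 0.0937
gripper_force: 0.0
tcp [0.366 0.215 0.313] cm [40.195 -5.431 -6.409] turn [-0.263 -0.259 -0.882] q [-0.541 -0.186  1.729 -0.133  1.52  -0.494]
```

```bash
python3 -m inch '[[0,3,-0.5,-0.5,-0.02,-0.02,-0.07],[0,6.5,-0.9,-1,-0.04,-0.04,-0.15],[0,10,-1.4,-1.6,-0.06,-0.06,-0.22],[0,13.5,-1.8,-2.1,-0.08,-0.08,-0.3],[0,17,-2.3,-2.7,-0.1,-0.1,-0.37],[0,20.5,-2.8,-3.2,-0.13,-0.13,-0.45],[0,24,-3.2,-3.8,-0.15,-0.15,-0.52],[0,27.5,-3.7,-4.4,-0.18,-0.18,-0.6],[0,31,-4.2,-5,-0.2,-0.2,-0.68],[0,34.5,-4.7,-5.6,-0.22,-0.22,-0.76],[0,37.5,-5.1,-6,-0.24,-0.24,-0.82],[0,40.2,-5.4,-6.4,-0.26,-0.26,-0.88]]'
python3 - <<'E'
from h import *
rel([.491,.259,.166],tool(148,40),.13)
E
```

```text
t: 3.2
tcp_pos: [0.367, 0.2154, 0.3133]
ee_rot: [0.203, 0.336, 0.917, -0.075]
ft_force: [0.3, -0.4, 0.3]
opening: 0.0942
gripper_force: 0.0
tcp [0.43  0.297 0.251] cm [ 3.    10.324  5.442] turn [-0.078 -0.262 -0.121] q [ 0.66  -0.234  1.821 -0.428  1.47  -0.184]
```

```bash
python3 -m inch '[[0,0.8,2.5,1.4,-0.02,-0.06,-0.03],[0,1.5,5.2,2.7,-0.04,-0.13,-0.06],[0,2.2,7.8,4.1,-0.06,-0.2,-0.09],[0,3,10.3,5.4,-0.08,-0.26,-0.12],[0,3,10.3,5.4,-0.08,-0.26,-0.12],[0,3,10.3,5.4,-0.08,-0.26,-0.12]]'
python3 - <<'E'
from h import *
import cv2
for c in ['wrist','side','scene']:
    p=eyes.grab_frame(c);cv2.imwrite(f'pics/{c}1.png',p['image'][:,:,::-1])
    for n in ['jug','jug_grip']: print(c,n,[(np.array(d['position']),round(d['p'],2)) for d in spot_point(p,n)[:2]])
rel([.491,.259,.166],tool(148,40),.0)
E
```

```text
t: 3.7
tcp_pos: [0.43, 0.294, 0.2489]
ee_rot: [0.326, 0.26, 0.904, -0.096]
ft_force: [0.4, -0.2, 0.6]
opening: 0.0939
gripper_force: 0.0
wrist jug [(array([0.568, 0.209, 0.096]), 0.65)]
wrist jug_grip []
side jug [(array([0.575, 0.21 , 0.097]), 0.57), (array([ 0.335,  0.289, -0.   ]), 0.46)]
side jug_grip [(array([0.496, 0.259, 0.166]), 0.86)]
scene jug [(array([0.569, 0.21 , 0.093]), 0.68)]
scene jug_grip [(array([0.489, 0.255, 0.166]), 0.7)]
tcp [0.501 0.253 0.152] cm [ 0.233  0.215 12.923] turn [-0.001 -0.003 -0.007] q [ 0.849  0.03   1.808 -0.725  1.264  0.058]
```

View pics/wrist1.png

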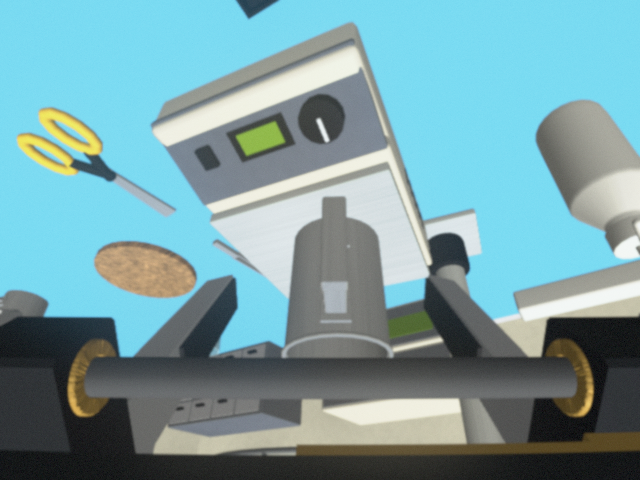

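The wrist view shows the handle end-on at about (334,250), centred between the fingers (225 and 430) and lined up with the jug's axis. So I'll advance and close.

```bash
python3 -m inch '[[0,0.1,0.1,1.5,0,0,0],[0,0.2,0.2,3.5,0,0,0],[0,0.2,0.2,5.5,0,0,0],[0,0.2,0.2,7.5,0,0,0],[0,0.2,0.2,9.5,0,0,0],[0,0.2,0.2,11,0,0,0],[0,0.2,0.2,12.2,0,0,0],[0,0.2,0.2,12.9,0,0,0],[0,0.2,0.2,12.9,0,0,0],[0,0.2,0.2,12.9,0,0,0]]'
python3 - <<'E'
from h import *
import cv2
p=eyes.grab_frame('side');cv2.imwrite('pics/side2.png',cv2.resize(p['image'][180:380,150:400,::-1],None,fx=3,fy=3))
rel([.490,.258,.166],tool(148,40),.0)
E
```

```text
t: 4.98
tcp_pos: [0.501, 0.2527, 0.1511]
ee_rot: [0.327, 0.262, 0.903, -0.094]
ft_force: [0.4, -0.1, 1.6]
opening: 0.0939
gripper_force: 0.0
tcp [0.5   0.252 0.152] cm [-0.01  -0.174  0.003] turn [-0.001 -0.003 -0.005] q [ 0.686  0.178  1.879 -0.805  1.001  0.102]
```

View pics/side2.png

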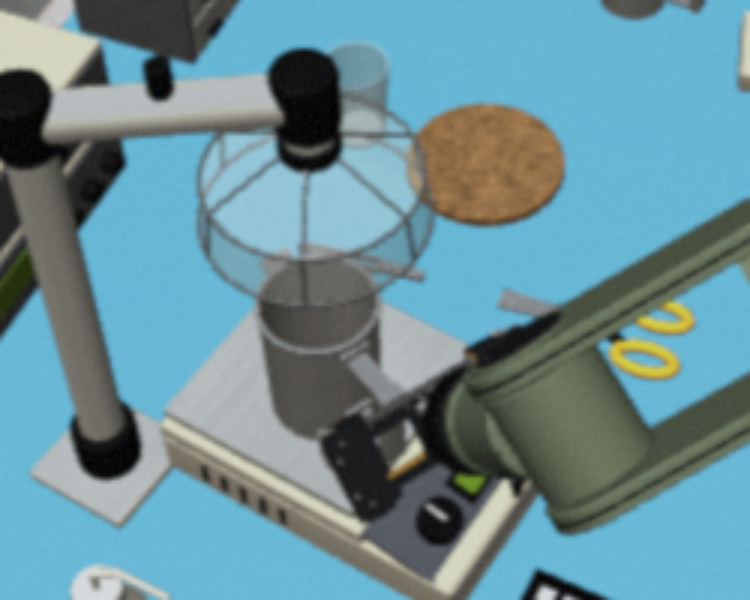

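The side crop shows the gripper around the handle at about (385,390), clear of the hood rim at (310,300). Now I'll close gently, then firm up.

```bash
python3 -m inch '[[0.5,0,-0.1,0,0,0,0],[0.65,0,-0.1,0,0,0,0],[0.8,0,-0.1,0,0,0,0],[1,0,-0.1,0,0,0,0],[1,0,-0.1,0,0,0,0],[1,0,-0.1,0,0,0,0],[1,0,-0.1,0,0,0,0],[1,0,-0.1,0,0,0,0],[1,0,-0.1,0,0,0,0],[1,0,-0.1,0,0,0,0]]' 60
python3 - <<'E'
from h import *
p,r,s=pose();print('up 1.5cm in tool cm',r.inv().apply([0,0,1.5]))
E
```

```text
t: 5.87
tcp_pos: [0.5003, 0.2518, 0.1508]
ee_rot: [0.327, 0.262, 0.903, -0.094]
ft_force: [0.4, -0.1, 0.7]
opening: 0.0308
gripper_force: 0.0
up 1.5cm in tool cm [-0.96   0.002 -1.152]
```

```bash
python3 -m inch '[[1,0,0,0,0,0,0],[1,0,0,0,0,0,0],[1,0,0,0,0,0,0],[1,0,0,0,0,0,0],[1,0,0,0,0,0,0],[1,0,0,0,0,0,0]]' 60
python3 - <<'E'
from h import *
p=eyes.grab_frame('wrist')
E
```

```text
t: 6.37
tcp_pos: [0.5004, 0.2521, 0.1508]
ee_rot: [0.327, 0.261, 0.903, -0.094]
ft_force: [0.8, 0.2, -1.4]
opening: 0.0194
gripper_force: 60.0
```

Gripped at 19.4 mm, which matches the 20 mm bar. Now a 2 cm lift.

```bash
python3 -m inch '[[1,-0.1,0,-0.12,0,0,0],[1,-0.25,0,-0.3,0,0,0],[1,-0.45,0,-0.54,0,0,0],[1,-0.65,0,-0.78,0,0,0],[1,-0.9,0,-1.08,0,0,0],[1,-1.15,0,-1.38,0,0,0],[1,-1.3,0,-1.55,0,0,0],[1,-1.3,0,-1.55,0,0,0],[1,-1.3,0,-1.55,0,0,0]]'
python3 - <<'E'
from h import *
import cv2
for c in ['side','scene']:
    p=eyes.grab_frame(c)
    if c=='side': cv2.imwrite('pics/side3.png',cv2.resize(p['image'][180:380,150:400,::-1],None,fx=3,fy=3))
    for n in ['jug','jug_grip']: print(c,n,[(np.array(d['position']),round(d['p'],2)) for d in spot_point(p,n)[:2]])
pp,r,s=pose();print(pp,np.array(s['torque']),s['opening'])
rel(pp-r.apply([0,0,bot.hold_point_z])+[-.14,.02,.02],tool(148,40))
E
```

```text
t: 7.17
tcp_pos: [0.5004, 0.2519, 0.1713]
ee_rot: [0.327, 0.262, 0.903, -0.094]
ft_force: [0.3, -0.7, -3.9]
opening: 0.0193
gripper_force: 60.0
side jug [(array([0.572, 0.212, 0.116]), 0.75)]
side jug_grip [(array([0.495, 0.26 , 0.189]), 0.97)]
scene jug [(array([0.567, 0.207, 0.114]), 0.6)]
scene jug_grip [(array([0.487, 0.254, 0.185]), 0.66)]
[0.5   0.252 0.171] [0.642 0.875 0.014] 0.01938079946975545
tcp [0.36  0.272 0.191] cm [ 8.624 -5.779 -9.801] turn [-0.002 -0.003 -0.004] q [ 0.684  0.146  1.869 -0.786  1.031  0.064]
```

View pics/side3.png

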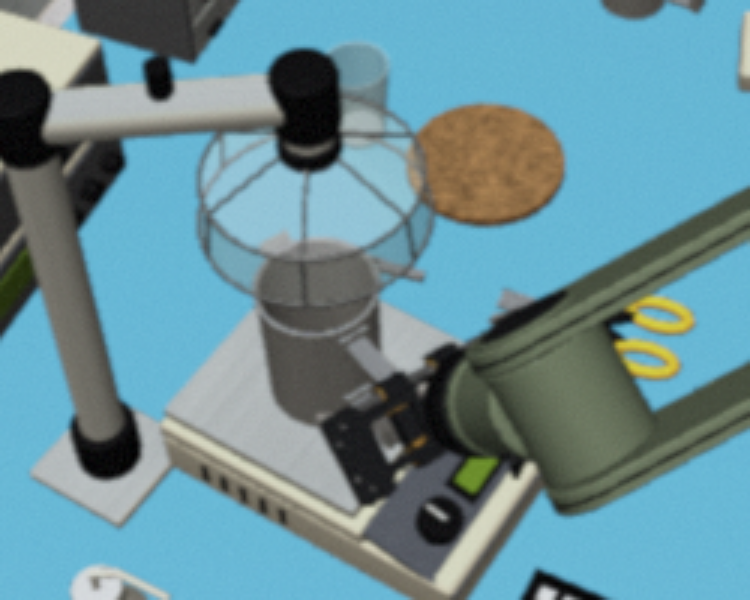

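The jug has lifted 20 mm, upright and with no sag, and it is clear of the hood. Since handle azimuth 148° also suits the mat, I'll carry it by pure translation: back along -x first, then across.

```bash
python3 - <<'E'
from h import *
pp,r,s=pose()
for d in ([-.12,0,.005],[-.12,-.2,.01],[-.06,-.3,.01],[.005,-.367,.0]): print(r.inv().apply(d)*100)
E
```

```text
[ 7.471 -6.408 -6.883]
[ -1.063 -23.317  -0.44 ]
[ -9.066 -28.567   6.222]
[-15.398 -30.762  12.797]
```

```bash
python3 -m inch '[[1,0.2,-0.15,-0.2,0,0,0],[1,0.7,-0.6,-0.6,0,0,0],[1,1.5,-1.3,-1.4,0,0,0],[1,2.5,-2.1,-2.3,0,0,0],[1,3.5,-3,-3.2,0,0,0],[1,4.5,-3.9,-4.1,0,0,0],[1,5.5,-4.7,-5,0,0,0],[1,6.4,-5.5,-5.9,0,0,0],[1,7,-6,-6.4,0,0,0],[1,7.3,-6.3,-6.7,0,0,0],[1,7.4,-6.4,-6.8,0,0,0],[1,7.4,-6.4,-6.8,0,0,0]]'
python3 - <<'E'
from h import *
pp,r,s=pose();print(np.array(s['qpos']),(r.inv()*tool(148,40)).as_rotvec())
for d in ([0,-.2,.005],[.06,-.3,.005],[.125,-.367,-.0]): print(r.inv().apply(d)*100)
p=eyes.grab_frame('scene')
for n in ['jug','jug_grip']: print(n,[(np.array(d['position']),round(d['p'],2)) for d in spot_point(p,n)[:2]])
E
```

```text
t: 8.47
tcp_pos: [0.381, 0.2516, 0.1761]
ee_rot: [0.327, 0.261, 0.903, -0.094]
ft_force: [0.3, 0.3, -4.6]
opening: 0.0196
gripper_force: 60.0
[ 0.874 -0.008  2.021 -0.768  1.15   0.201] [-0.001 -0.003 -0.004]
[ -8.529 -16.921   6.418]
[-16.528 -22.183  13.075]
[-23.178 -24.388  19.265]
jug [(array([0.451, 0.209, 0.123]), 0.7)]
jug_grip [(array([0.369, 0.257, 0.191]), 0.58)]
```

```bash
python3 -m inch '[[1,-0.2,-0.3,0.1,0,0,0],[1,-0.7,-1.3,0.5,0,0,0],[1,-1.5,-2.9,1.1,0,0,0],[1,-2.4,-4.7,1.8,0,0,0],[1,-3.3,-6.5,2.5,0,0,0],[1,-4.2,-8.3,3.2,0,0,0],[1,-5.1,-10.1,3.9,0,0,0],[1,-6,-11.9,4.5,0,0,0],[1,-6.9,-13.7,5.2,0,0,0],[1,-7.7,-15.3,5.8,0,0,0],[1,-8.3,-16.4,6.2,0,0,0],[1,-8.5,-16.9,6.4,0,0,0]]' && python3 -m inch '[[1,0,0,0,0,0,0]]'
python3 - <<'E'
from h import *
pp,r,s=pose();print(np.array(s['qpos']),(r.inv()*tool(148,40)).as_rotvec())
for c in ['scene','side']:
    p=eyes.grab_frame(c)
    for n in ['jug','jug_grip','cork_mat']: print(n,[(np.array(d['position']),round(d['p'],2)) for d in spot_point(p,n)[:2]])
for d in ([.575-.451,-.158-.009,-.0],): print(r.inv().apply(d)*100)
E
```

```text
t: 9.62
tcp_pos: [0.3795, 0.0486, 0.1803]
ee_rot: [0.327, 0.263, 0.903, -0.096]
ft_force: [0.5, -0.5, -4.0]
opening: 0.0194
gripper_force: 60.0
t: 9.7
tcp_pos: [0.3798, 0.0494, 0.1803]
ee_rot: [0.327, 0.263, 0.903, -0.095]
ft_force: [-0.3, -0.3, -4.3]
opening: 0.0194
gripper_force: 60.0
[ 0.366 -0.46   2.353 -0.702  0.921 -0.294] [-0.006 -0.003 -0.007]
jug [(array([0.448, 0.005, 0.126]), 0.88)]
jug_grip []
cork_mat [(array([ 0.575, -0.158, -0.001]), 0.84)]
jug [(array([0.451, 0.009, 0.126]), 0.83)]
jug_grip [(array([0.375, 0.061, 0.198]), 0.83)]
cork_mat [(array([ 0.577, -0.16 ,  0.002]), 0.77)]
[-14.93   -7.413  12.442]
```

```bash
python3 -m inch '[[1,-0.2,-0.1,0.2,0,0,0],[1,-1.1,-0.5,0.9,0,0,0],[1,-2.5,-1.2,2.1,0,0,0],[1,-4.1,-2,3.4,0,0,0],[1,-5.7,-2.8,4.7,0,0,0],[1,-7.3,-3.6,6.1,0,0,0],[1,-8.9,-4.4,7.4,0,0,0],[1,-10.5,-5.2,8.7,0,0,0],[1,-12.1,-6,10.1,0,0,0],[1,-13.5,-6.7,11.3,0,0,0],[1,-14.5,-7.2,12.1,0,0,0],[1,-15,-7.4,12.5,0,0,0]]' && python3 -m inch '[[1,0,0,0,0,0,0],[1,0,0,0,0,0,0]]'
python3 - <<'E'
from h import *
import cv2
pp,r,s=pose();print(np.array(s['qpos']),(r.inv()*tool(148,40)).as_rotvec())
for c in ['scene','side']:
    p=eyes.grab_frame(c);cv2.imwrite(f'pics/{c}4.png',p['image'][:,:,::-1])
    for n in ['jug','jug_grip','cork_mat','beaker']: print(n,[(np.array(d['position']),round(d['p'],2)) for d in spot_point(p,n)[:2]])
print(r.inv().apply([0,0,-.1])*100)
E
```

```text
t: 11.1
tcp_pos: [0.5067, -0.1172, 0.1805]
ee_rot: [0.326, 0.262, 0.903, -0.095]
ft_force: [0.5, -0.2, -4.0]
opening: 0.0193
gripper_force: 60.0
t: 11.27
tcp_pos: [0.5058, -0.1152, 0.18]
ee_rot: [0.326, 0.262, 0.903, -0.094]
ft_force: [0.7, 0.5, -4.0]
opening: 0.0195
gripper_force: 60.0
[-0.267 -0.255  2.223 -0.376  0.534 -1.013] [-0.003 -0.005 -0.004]
jug [(array([ 0.574, -0.156,  0.126]), 0.58), (array([0.332, 0.297, 0.002]), 0.37)]
jug_grip [(array([ 0.495, -0.112,  0.198]), 0.58), (array([0.336, 0.292, 0.004]), 0.45)]
cork_mat [(array([ 0.575, -0.161,  0.001]), 0.61)]
beaker [(array([ 0.71 , -0.157,  0.001]), 0.57), (array([ 0.515, -0.459,  0.001]), 0.45)]
jug [(array([ 0.716, -0.162,  0.   ]), 0.56)]
jug_grip [(array([ 0.497, -0.107,  0.195]), 0.85)]
cork_mat [(array([ 0.578, -0.159,  0.001]), 0.85), (array([ 0.515, -0.455, -0.002]), 0.61)]
beaker [(array([ 0.717, -0.16 , -0.002]), 0.71)]
[ 6.388 -0.     7.694]
```

View pics/scene4.png

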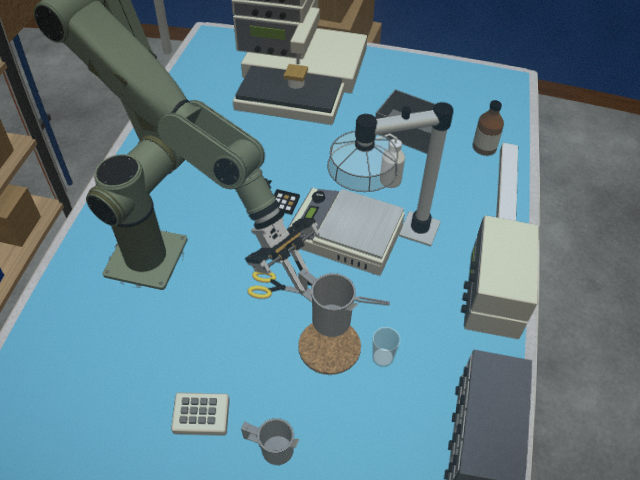

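The scene view shows the jug at (332,305), upright and held over the mat at (330,346); its projected axis is within about 5 mm of the mat centre, and the beaker at (385,347) is clear. So I'll lower about 9.6 cm now and do the last 1.6 cm slowly.

```bash
python3 -m inch '[[1,0.1,0,0.15,0,0,0],[1,0.5,0,0.6,0,0,0],[1,1.1,0,1.3,0,0,0],[1,1.8,0,2.1,0,0,0],[1,2.4,0,2.9,0,0,0],[1,3.1,0,3.7,0,0,0],[1,3.8,0,4.5,0,0,0],[1,4.4,0,5.3,0,0,0],[1,5,0,6,0,0,0],[1,5.6,0,6.7,0,0,0],[1,6,0,7.2,0,0,0],[1,6.1,0,7.4,0,0,0]]' && python3 -m inch '[[1,0,0,0,0,0,0],[1,0,0,0,0,0,0]]'
python3 - <<'E'
from h import *
pp,r,s=pose();print(pp,np.array(s['qpos']),(r.inv()*tool(148,40)).as_rotvec())
for c in ['scene','side']:
    p=eyes.grab_frame(c)
    for n in ['jug','jug_grip']: print(n,[(np.array(d['position']),round(d['p'],2)) for d in spot_point(p,n)[:2]])
E
```

```text
t: 12.77
tcp_pos: [0.5054, -0.1148, 0.0822]
ee_rot: [0.325, 0.261, 0.904, -0.094]
ft_force: [0.2, -0.1, -4.3]
opening: 0.0198
gripper_force: 60.0
t: 12.93
tcp_pos: [0.507, -0.1153, 0.0845]
ee_rot: [0.327, 0.261, 0.903, -0.094]
ft_force: [-0.4, -0.7, -4.9]
opening: 0.0193
gripper_force: 60.0
[ 0.507 -0.115  0.085] [-0.268 -0.035  2.294 -0.737  0.279 -0.622] [-0.002 -0.004 -0.004]
jug [(array([ 0.575, -0.158,  0.027]), 0.7)]
jug_grip [(array([ 0.495, -0.11 ,  0.102]), 0.96)]
jug [(array([ 0.579, -0.155,  0.032]), 0.62)]
jug_grip [(array([ 0.501, -0.106,  0.102]), 0.82)]
```

```bash
python3 -m inch '[[1,0.08,0,0.1,0,0,0],[1,0.16,0,0.2,0,0,0],[1,0.25,0,0.3,0,0,0],[1,0.33,0,0.4,0,0,0],[1,0.42,0,0.5,0,0,0],[1,0.5,0,0.6,0,0,0],[1,0.58,0,0.7,0,0,0],[1,0.66,0,0.8,0,0,0],[1,0.75,0,0.9,0,0,0],[1,0.83,0,1,0,0,0],[1,0.9,0,1.08,0,0,0],[1,0.9,0,1.08,0,0,0]]'
python3 - <<'E'
from h import *
pp,r,s=pose();print(pp,np.array(s['qpos']),(r.inv()*tool(148,40)).as_rotvec())
E
```

```text
t: 14.23
tcp_pos: [0.5068, -0.1153, 0.0705]
ee_rot: [0.327, 0.262, 0.903, -0.094]
ft_force: [0.4, 0.5, -4.9]
opening: 0.0197
gripper_force: 60.0
[ 0.507 -0.115  0.07 ] [-0.267  0.004  2.3   -0.858  0.248 -0.497] [-0.002 -0.004 -0.004]
```

About 2–3 mm to go, so 1 mm steps now.

```bash
python3 -m inch '[[1,0.03,0,0.04,0,0,0],[1,0.06,0,0.08,0,0,0],[1,0.1,0,0.12,0,0,0],[1,0.13,0,0.15,0,0,0],[1,0.13,0,0.15,0,0,0]]'; python3 -m inch '[[1,0.02,0,0.03,0,0,0],[1,0.04,0,0.05,0,0,0],[1,0.04,0,0.05,0,0,0]]'
```

```text
t: 14.65
tcp_pos: [0.5069, -0.1153, 0.0688]
ee_rot: [0.327, 0.262, 0.903, -0.094]
ft_force: [-0.2, 0.4, -3.4]
opening: 0.0194
gripper_force: 60.0
t: 14.9
tcp_pos: [0.5072, -0.1154, 0.0684]
ee_rot: [0.327, 0.261, 0.903, -0.094]
ft_force: [-0.2, 0.4, -3.3]
opening: 0.0189
gripper_force: 60.0
```

```bash
python3 -m inch '[[1,0.03,0,0.04,0,0,0],[1,0.06,0,0.08,0,0,0],[1,0.06,0,0.08,0,0,0]]'; python3 -m inch '[[1,0.03,0,0.04,0,0,0],[1,0.04,0,0.05,0,0,0],[1,0.04,0,0.05,0,0,0]]'
```

```text
t: 15.15
tcp_pos: [0.5075, -0.1154, 0.0678]
ee_rot: [0.328, 0.261, 0.903, -0.094]
ft_force: [-1.8, 1.0, 0.2]
opening: 0.0198
gripper_force: 60.0
t: 15.4
tcp_pos: [0.5079, -0.1156, 0.0678]
ee_rot: [0.328, 0.261, 0.903, -0.094]
ft_force: [-5.5, 1.5, 5.1]
opening: 0.0195
gripper_force: 60.0
```

Contact: the mat now carries the jug. I'll open slowly.

```bash
python3 -m inch '[[1,0,0,-0.05,0,0,0],[0.75,0,0,-0.05,0,0,0],[0.7,0,0,-0.05,0,0,0],[0.6,0,0,-0.05,0,0,0],[0.4,0,0,-0.05,0,0,0],[0.2,0,0,-0.05,0,0,0],[0,0,0,-0.05,0,0,0],[0,0,0,-0.05,0,0,0],[0,0,0,-0.05,0,0,0],[0,0,0,-0.05,0,0,0],[0,0,0,-0.05,0,0,0],[0,0,0,-0.05,0,0,0]]' 10; python3 - <<'E'
from h import *
for c in ['scene','side']:
    p=eyes.grab_frame(c)
    for n in ['jug','jug_grip']: print(n,[(np.array(d['position']),round(d['p'],2)) for d in spot_point(p,n)[:2]])
E
```

```text
t: 16.4
tcp_pos: [0.5067, -0.1152, 0.0669]
ee_rot: [0.327, 0.262, 0.903, -0.094]
ft_force: [0.2, -0.7, 0.8]
opening: 0.0847
gripper_force: 0.0
jug [(array([ 0.576, -0.16 ,  0.011]), 0.88)]
jug_grip [(array([ 0.497, -0.112,  0.081]), 0.56)]
jug [(array([ 0.579, -0.157,  0.011]), 0.96)]
jug_grip [(array([ 0.5  , -0.11 ,  0.083]), 0.76)]
```

```bash
python3 -m inch '[[0,0,0,-0.3,0,0,0],[0,0,0,-1,0,0,0],[0,0,0,-2,0,0,0],[0,0,0,-3,0,0,0],[0,0,0,-4,0,0,0],[0,0,0,-5,0,0,0],[0,0,0,-6,0,0,0],[0,0,0,-7,0,0,0],[0,0,0,-8,0,0,0],[0,0,0,-9,0,0,0],[0,0,0,-9.5,0,0,0],[0,0,0,-9.5,0,0,0]]'; python3 - <<'E'
from h import *
import cv2
p=eyes.grab_frame('scene');cv2.imwrite('pics/scene5.png',cv2.resize(p['image'][220:440,220:460,::-1],None,fx=2.5,fy=2.5))
for n in ['jug','cork_mat','beaker','tweezers','scissors']: print(n,[(np.array(d['position']),round(d['p'],2)) for d in spot_point(p,n)[:1]])
E
```

```text
t: 17.7
tcp_pos: [0.4556, -0.0825, 0.1411]
ee_rot: [0.328, 0.261, 0.903, -0.094]
ft_force: [0.6, 1.0, 1.1]
opening: 0.094
gripper_force: 0.0
jug [(array([ 0.574, -0.159,  0.014]), 0.97)]
cork_mat [(array([ 0.576, -0.158, -0.   ]), 0.64)]
beaker [(array([ 0.712, -0.16 , -0.001]), 0.82)]
tweezers [(array([ 0.638,  0.001, -0.003]), 0.56)]
scissors [(array([ 0.405, -0.017, -0.004]), 0.57)]
```

View pics/scene5.png

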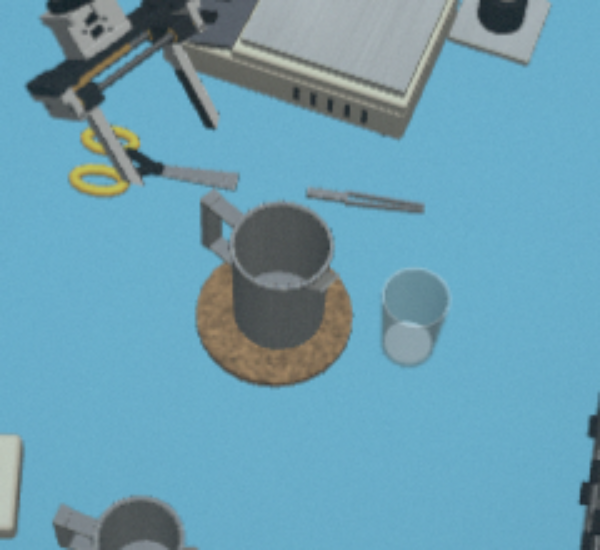

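The crop shows the jug standing centred on the mat (base about (278,310)) and upright. The fingers are clear of everything, and the tweezers, scissors and beaker have not moved. Handing in.

```bash
python3 -c "
from bench import job
print(job.job_done())"
```

```text
the job is handed in; nothing more can be done
None
```

The jug is standing upright on the cork mat, about 2 mm off centre by the camera. The hood was not bumped, nothing else on the bench that I checked had moved, and I handed the job in at about 18 s; no verdict came back.

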